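# Refit the sprung spindle in the kitchen roll holder

## Task

Take the washed roll spindle off its green drying rest and refit it in the roll holder: set its orange sprung end in one blue end cup, push to squeeze the spring until the plain end can swing down in front of the other cup, then ease it back so that both ends sit home in the cups, and let go. Work gently: do not ram the spindle or the holder, jam the spring hard against its stop, or let the spindle snap out of your grip under spring load, and leave the other things where they are.

Things in the scene. Friction and masses are not known exactly. Their poses are not given: they have to be found in the camera images.
- spindle_center (a point): Centre of the loose roll spindle (about 150 g), the place to grip it: a white round barrel 28 mm in diameter and 110 mm long. Its own y axis runs along the barrel towards the orange sprung end. Overall length with both ends: 165 mm free, 144 mm with the spring fully squeezed.
- spring_face (a point): Centre of the barrel's end face at the sprung end, 55 mm from spindle_center. From it an orange plunger, 10 mm in diameter with a ball end, sticks out 40 mm (tip 95 mm from spindle_center). It slides into the barrel by at most 21 mm, then meets a hard stop. The spring pushes back 3 N at first and 0.4 N more per mm, 11.4 N at the stop.
- pin_tip (a point): Tip of the plain end: a grey pin fixed to the barrel, 10 mm in diameter with a ball end, 15 mm long; this tip is 70 mm from spindle_center, on the side away from the spring.
- rest: Green drying rest (fixed): plate 90 x 120 mm, 8 mm thick, with two V blocks 44 mm either side of its middle; origin at the middle of its underside, on the table. The spindle lies along its y axis, the barrel's axis 45 mm above the table. The V blocks reach about 46 mm high; between them (74 mm clear) only the low plate lies under the barrel.
- holder_axis (a point): Point on the common axis of the two blue end cups, 85 mm above the table, straight above the middle of the holder's base; its y axis is the cups' axis, z is up. The cups face each other, mouths 140 mm apart, nominally at y = +70 and -70 mm; but the bracket that carries both is clamped off the middle by up to 15 mm either way along y, not measured: find it by touch or sight.
- holder: Roll holder, fixed; origin under the middle of its white base (110 x 300 mm), y along the cups' axis. Bracket: bar top 30 mm, cheeks 104 mm above the table. Cups: 34 mm wide, 10 mm deep, flared mouth 28 mm wide, 14 mm bore in the deepest 5 mm; bottom to bottom 160 mm, so the spindle sits squeezed 5 mm. Either end fits either cup. Limits: 30 N from the spindle (both cups added), 20 N from the robot.
- soap: White soap bottle, 66 mm in diameter, 170 mm high; origin at the centre of its underside. Leave alone.
- bowl: Steel bowl, 170 mm wide, 75 mm high; origin under its centre. Leave alone.
- greenbowl: Green bowl, 120 mm wide, 55 mm high; origin under its centre. Leave alone.
- mug: Blue mug, 76 mm in diameter, 85 mm high; origin under its centre. Leave alone.
- jar: Amber jar with red cap, 60 mm in diameter, 90 mm high; origin under its centre. Leave alone.
- paper_roll: Standing new kitchen roll, 110 mm in diameter, 220 mm high; origin under its centre. Leave alone.
- spatula: Wooden spatula lying on the white chopping board. Leave alone.

How it is judged:
By the outcome, as a careful person would: the job done as asked, in the order asked, and still so for the second after the job is handed in, with the robot touching nothing.
It also fails if it takes over 72 s, if anything falls off the work surface, if the arm or the gripper's body presses on something with over 40 N, if the wrist force passes 120 N, or if a joint passes its speed limit or range.

## Robot

A 6-joint arm with a two-finger parallel gripper is mounted at the origin on the work surface. World frame = base frame: x ahead of the robot, y to its left, z up, the work surface at z = 0. Lengths are in m, angles in rad, forces in N, time in s.
With the tool pointing down it reaches from about 0.275 to 0.85 m from the base axis. Payload 19 kg.
Tool frame: the origin (TCP) lies on the centre line of the jaws, within the pads' length; the fingertips stand 17 mm ahead of it and the grasp point (between the pads) lies 2 mm behind it; z points along the fingers, x is the direction in which the jaws open and shut, and the axes are right-handed (so a half turn about z gives the same grasp; the last joint's range is limited). The gripper opens to 85 mm and grips with 20 to 120 N. Pads are 22 mm wide; open, the fingers measure 114 mm over their backs; the gripper's body (76 mm by 85 mm) begins 54 mm behind the grasp point. The pads swing forward as they close: fully open they stand 13 mm farther back than shut.
Start: joints at [-1.237, 0.15, 1.437, -0, 1.554, -0.134], TCP at [0.259, -0.513, 0.248] pointing down, gripper open.
Joint ranges: [-2.8, 2.8], [-0.68, 2.1], [0.12, 2.68], [-1.39, 4.53], [0.16, 2.79], [-2.81, 2.81]. Speed limits (rad/s): [1.89, 1.89, 2.22, 3.01, 3.01, 3.01].

## Interface

Orientations are given as [roll, pitch, yaw] about the fixed x, y, z axes, in that order (R = Rz(yaw) Ry(pitch) Rx(roll)).
In Python, from plant import status, camera, get_calibration, ticket gives the robot as it stands.
- The arm moves only by the tool send_rows, never from a script. Its argument "steps" is a list of rows, each a list of 7 numbers: the shift along the tool's x, y, z normalised to -1 to 1, where 1 is 1000 mm, then the turn, a rotation vector about the tool's x, y, z normalised to -1 to 1, where 1 is 0.5 rad, then the finger opening in mm, from 0 to 85.4. A call has 1 to 12 rows; each row is the pose to reach, as a shift and turn from the pose commanded when the call began, along the tool's axes at that moment; what a row does not reach only later rows make up. A row lasts 1/8 s, in which the tool goes at most 62.5 mm and 10.7 degrees, less where a joint would pass 70% of its speed; a pose out of reach is approached as far as the arm can. A call with a number of a shift or a turn outside -1 to 1 is refused whole. A call with a gripper value outside its range is refused whole. The fingers move at their own pace and stop on an object; "grip_force" is the grip in N (left out, the last holds). Time passes only in rows, so rows that repeat a pose let the fingers close. It gives the time, the measured TCP pose, the force and the opening at its end, in the units of the state.
- status.sense(): the state, without advancing time (a new reading comes with each control period).
- camera(name): name is "scene" or "top" or "wrist"; returns (picture, depth): 420x560x3 uint8, red, green, blue; 420x560 float32, m along the optical axis (not along the pixel's ray), 0 where there is no reading.
- get_calibration(name): a dict with "fx", "fy", "cx", "cy" (pixels), "dist_coeffs" ([k1, k2, p1, p2, k3] as OpenCV has them; the pictures are not rectified), "T" (4x4, takes a point from camera to world coordinates). Camera axes: x right, y down, z forward; pixel columns grow to the right and rows downward; lengths in m; the calibration is good to about 2 mm. A picture is of the moment at which its call begins: read the wrist's pose just before it. get_calibration takes no time and is no camera call; for the wrist camera it gives the pose at the moment of the call.
- ticket.job_done(): hands the job in, once; it reports no verdict.
The state is a dict: "time": time; "joints": joint angles; "dq": joint speeds; "joint_efforts": joint torques, N m; "eef_pos": TCP position; "tcp_rot": TCP orientation; "force": force on the tool from outside, world axes, zero at the start; "torque": the same for the moment, N m; "opening": opening from 0.0 (shut) to 1.0 (fully open).
Only numpy, scipy, OpenCV 4.12 (cv2) and the standard library are available. Lean on these libraries where they do the work, as an engineer would, in place of code of your own. Each camera call takes 0.05 s, during which the arm holds its last target.

## Working session

There is one attempt and no reset: what is moved stays moved. The work goes in short steps, Python scripts to look and compute and a tool call to move; the robot and the scene stay as the last step left them, time stands still between calls to the robot, and variables do not carry over. Pictures are saved under pics/ and viewed, and the job is handed in when it is done.

Besides the shell and the picture viewer there is one more tool, called after ">>>" in YAML: its name, and indented under it one key for each argument. send_rows: Moves the arm, as the interface text tells. Its arguments: {"type":"object","properties":{"steps":{"type":"array"},"grip_force":{"type":"number"}},"required":["steps"]}

```bash
ls; mkdir -p pics; python3 - <<'E'
from plant import status,camera,get_calibration
import cv2,numpy as np
print(status.sense())
for n in ["scene","top","wrist"]:
    c=get_calibration(n); p,d=camera(n)
    cv2.imwrite(f"pics/{n}0.png",p[:,:,::-1]); np.savez(f"pics/{n}0.npz",p=p,d=d,**{k:np.array(v) for k,v in c.items()})
    print(n,c)
E
```

```text
pics
{'time': 0.0, 'joints': array([-1.23702435e+00,  1.50993339e-01,  1.43803483e+00, -3.08547543e-05,
        1.55379976e+00, -1.33994972e-01]), 'dq': array([ 0.00065101, -0.0002038 , -0.00077412, -0.00017078,  0.00011143,
       -0.00138982]), 'joint_efforts': array([ 8.37252919e-04, -7.13041878e+01, -5.70879364e+01, -2.52824393e-04,
        8.84686568e-03, -1.52129019e-05]), 'eef_pos': array([ 0.25916478, -0.51302523,  0.24766938]), 'tcp_rot': array([-3.14145820e+00,  1.22832989e-03, -1.10302875e+00]), 'force': array([-0.14541497, -0.27075748, -0.16463214]), 'torque': array([ 0.0182145 ,  0.02922854, -0.0165616 ]), 'opening': 0.9994706275376372}
scene {'fx': 380.9388692975133, 'fy': 380.9388692975133, 'cx': 275.3931017294574, 'cy': 211.0924084990925, 'dist_coeffs': array([-0.09084432,  0.        ,  0.        ,  0.        ,  0.        ]), 'T': array([[ 0.55943925,  0.59891327, -0.57300142,  1.13582278],
       [ 0.82870361, -0.41805688,  0.37212737, -0.405079  ],
       [-0.01667517, -0.683031  , -0.73019901,  0.86693496],
       [ 0.        ,  0.        ,  0.        ,  1.        
[... 195 characters left out ...]
), 'T': array([[-0.00908073, -0.98362639,  0.17999075,  0.26432432],
       [-0.99995313,  0.00953697,  0.00166958,  0.00807427],
       [-0.00335881, -0.17996716, -0.98366689,  1.63535409],
       [ 0.        ,  0.        ,  0.        ,  1.        ]])}
wrist {'fx': 351.32276763833147, 'fy': 351.32276763833147, 'cx': 281.5385347682, 'cy': 208.93796234389401, 'dist_coeffs': array([-0.07071005,  0.        ,  0.        ,  0.        ,  0.        ]), 'T': array([[ 0.45076463, -0.84934569, -0.27463274,  0.32943632],
       [-0.89264191, -0.42934528, -0.13730643, -0.47729933],
       [-0.00129164,  0.30704158, -0.95169522,  0.37286093],
       [ 0.        ,  0.        ,  0.        ,  1.        ]])}
```

View pics/scene0.png

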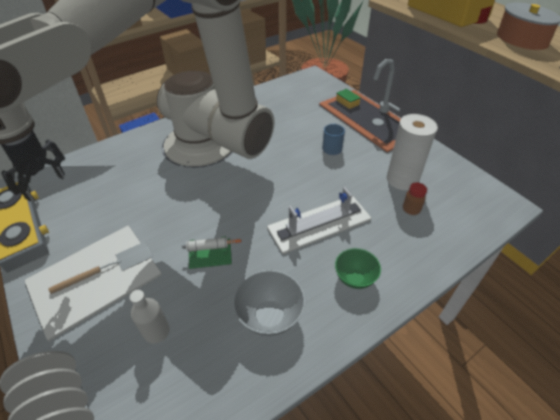

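View pics/top0.png

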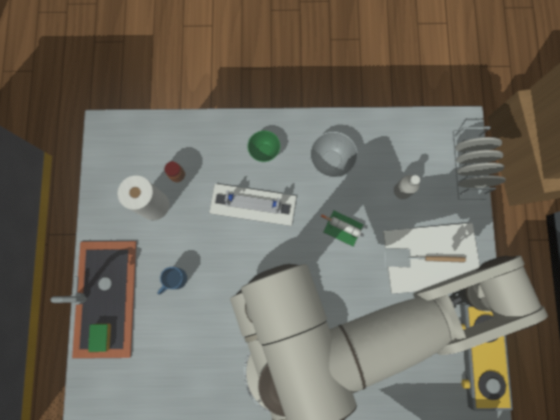

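View pics/wrist0.png

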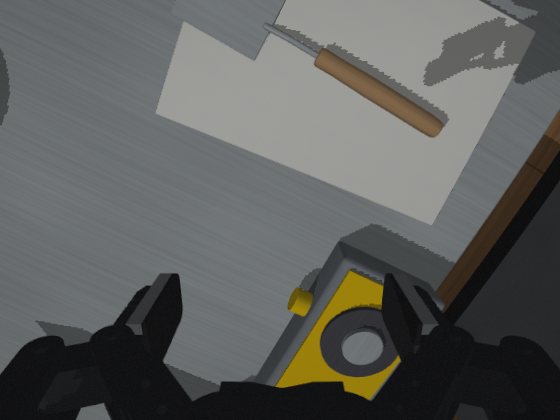

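The scene view shows the spindle on the green rest at about (212,243), with its orange end at (237,241), and the holder at about (320,222). In the top view the rest is at (345,228), its orange end at (325,218), and the holder at (253,204). Next I'll measure them.

```bash
cat > h.py <<'E'
import numpy as np,cv2
def load(f):
    z=np.load(f); return {k:z[k] for k in z.files}
def ray(c,uv):
    K=np.array([[c['fx'],0,c['cx']],[0,c['fy'],c['cy']],[0,0,1.]],float)
    q=cv2.undistortPoints(np.array(uv,float).reshape(-1,1,2),K,np.array(c['dist_coeffs'],float),criteria=(3,40,1e-9)) if False else cv2.undistortPoints(np.array(uv,float).reshape(-1,1,2),K,np.array(c['dist_coeffs'],float))
    q=q.reshape(-1,2); d=np.c_[q,np.ones(len(q))]
    return c['T'][:3,3],d@c['T'][:3,:3].T
def onz(c,uv,z):
    o,d=ray(c,uv); s=(z-o[2])/d[:,2]; return o+d*s[:,None]
def cloud(c):
    v,u=np.nonzero(c['d']>0); o,d=ray(c,np.c_[u,v]); return np.c_[u,v],o+d*c['d'][v,u][:,None]
def comps(m,k=8):
    n,l,s,ce=cv2.connectedComponentsWithStats(m.astype(np.uint8)); return [(s[i][:5].tolist(),ce[i].round(1).tolist(),i) for i in range(1,n) if s[i][4]>=k],l
def proj(c,P):
    K=np.array([[c['fx'],0,c['cx']],[0,c['fy'],c['cy']],[0,0,1.]],float); Ti=np.linalg.inv(c['T'])
    return cv2.projectPoints(np.atleast_2d(P).astype(float),cv2.Rodrigues(Ti[:3,:3])[0],Ti[:3,3],K,np.array(c['dist_coeffs'],float))[0].reshape(-1,2)
E
python3 - <<'E'
from h import *
for n in ["scene","top"]:
    c=load(f"pics/{n}0.npz"); p=c['p']; hsv=cv2.cvtColor(p,cv2.COLOR_RGB2HSV)
    H,S,V=[hsv[...,i].astype(int) for i in range(3)]
    x0,x1,y0,y1=(170,390,170,290) if n=="scene" else (190,380,170,260)
    cv2.imwrite(f"pics/{n}0z.png",cv2.resize(p[y0:y1,x0:x1,::-1],None,fx=3.6,fy=3.6,interpolation=cv2.INTER_CUBIC))
    for nm,m,z in [("orange",((H<16)|(H>174))&(S>90)&(V>60),.045),("green",(H>50)&(H<85)&(S>90),.008),("blue",(H>108)&(H<130)&(S>90),.085)]:
        m2=np.zeros_like(m); m2[y0:y1,x0:x1]=m[y0:y1,x0:x1]
        for s,ce,i in comps(m2)[0]: print(n,nm,s,ce,onz(c,[ce],z).round(3))
    uv,P=cloud(c)
    wb=(uv[:,0]>x0)&(uv[:,0]<x1)&(uv[:,1]>y0)&(uv[:,1]<y1)
    print(len(P[wb]),(P[wb][:,2]).min())
E
```

```text
scene orange [235, 239, 6, 4, 14] [237.4, 240.5] [[ 0.523 -0.135  0.045]]
scene green [190, 247, 41, 21, 620] [209.6, 257.5] [[ 0.504 -0.217  0.008]]
scene green [336, 250, 44, 38, 1294] [357.5, 268.1] [[0.765 0.097 0.008]]
scene blue [340, 193, 7, 8, 40] [343.0, 196.3] [[0.586 0.188 0.085]]
scene blue [296, 209, 3, 7, 14] [297.2, 211.4] [[0.558 0.043 0.085]]
25952 -0.0058919757046344
top green [333, 212, 29, 16, 112] [346.8, 219.4] [[ 0.52  -0.224  0.008]]
top green [325, 224, 31, 21, 257] [340.3, 234.6] [[ 0.465 -0.199  0.008]]
top blue [229, 195, 4, 5, 18] [230.3, 196.8] [[0.59  0.186 0.085]]
top blue [273, 202, 3, 4, 11] [274.1, 203.6] [[0.565 0.035 0.085]]
16755 -0.013563178977758383
```

```bash
ls pics
```

```text
scene0.npz
scene0.png
scene0z.png
top0.npz
top0.png
top0z.png
wrist0.npz
wrist0.png
```

View pics/scene0z.png

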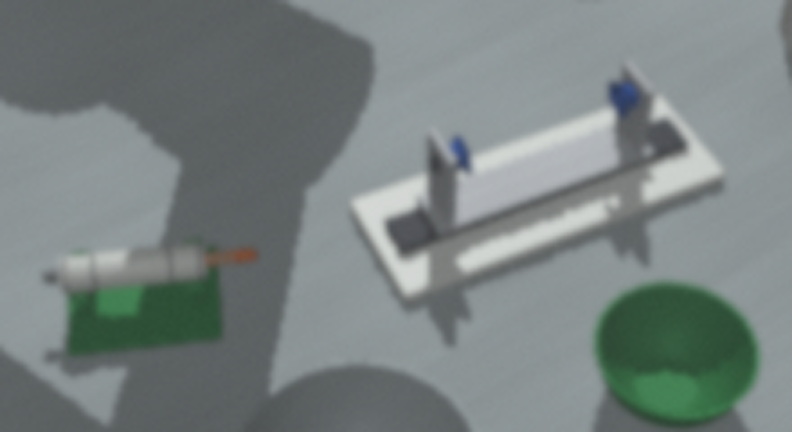

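View pics/top0z.png

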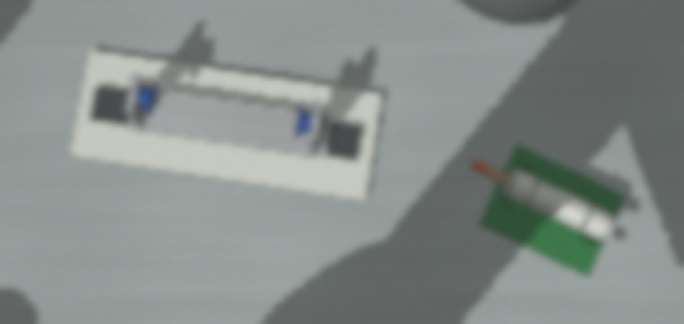

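The zoomed views show the spindle on the rest with its orange end toward +y. The holder's blue cups are at both ends of the bracket. I'll estimate the poses more precisely.

```bash
python3 - <<'E'
from h import *
t=load("pics/top0.npz"); s=load("pics/scene0.npz")
f=lambda z,o:np.array(z)/3.6-0.5+0.5/3.6+np.array(o)
pin=onz(t,[f((620,233),(190,170))],.045); tip=onz(t,[f((474,166),(190,170))],.045)
print("top",pin,tip,np.linalg.norm(tip-pin))
pin=onz(s,[f((48,277),(170,170))],.045); tip=onz(s,[f((257,256),(170,170))],.045)
print("scene",pin,tip,np.linalg.norm(tip-pin))
# holder base corners
for c,cor,o in [(t,[(95,47),(385,92),(370,199),(71,155)],(190,170)),(s,[(352,203),(660,97),(723,180),(407,303)],(170,170))]:
    P=onz(c,np.array([f(k,o) for k in cor]),.012); print(P.round(3),P.mean(0),[np.linalg.norm(P[i]-P[i-1]).round(3) for i in range(4)])
E
```

```text
top [[ 0.46061916 -0.26971275  0.045     ]] [[ 0.52772402 -0.13003404  0.045     ]] 0.15496194261695145
scene [[ 0.45611817 -0.26920326  0.045     ]] [[ 0.52946979 -0.12685846  0.045     ]] 0.1601327627816341
[[ 0.659  0.247  0.012]
 [ 0.609 -0.045  0.012]
 [ 0.501 -0.029  0.012]
 [ 0.548  0.269  0.012]] [0.57930904 0.11032937 0.012     ] [np.float64(0.113), np.float64(0.296), np.float64(0.11), np.float64(0.301)]
[[ 0.502 -0.023  0.012]
 [ 0.554  0.269  0.012]
 [ 0.658  0.246  0.012]
 [ 0.612 -0.044  0.012]] [0.58128923 0.11194971 0.012     ] [np.float64(0.112), np.float64(0.296), np.float64(0.107), np.float64(0.293)]
```

```bash
cat >> h.py <<'E'
from scipy.spatial.transform import Rotation as R
def delta(p,rpy,cur=None):
    """shift (mm, tool) and turn normalised from current to target"""
    if cur is None:
        from plant import status
        s=status.sense(); cur=(s['eef_pos'],s['tcp_rot'])
    R0=R.from_euler('xyz',cur[1]); R1=R.from_euler('xyz',rpy)
    sh=R0.inv().apply(np.array(p)-cur[0]); rv=(R0.inv()*R1).as_rotvec()
    print("shift norm",sh.round(5),"turn norm",(rv/0.5).round(4),"deg",np.degrees(np.linalg.norm(rv)).round(1),"mm",(np.linalg.norm(sh)*1000).round(1))
E
python3 - <<'E'
from h import *
delta([.475,-.225,.24],[np.pi,0,-.463])
E
```

```text
shift norm [-0.15983 -0.32252  0.00803] turn norm [-8.00e-04  1.60e-03 -1.28e+00] deg 36.7 mm 360.0
```

>>> send_rows:
  steps:
    - [-0.02,-0.04,0,0,0,-0.12,85]
    - [-0.045,-0.09,0,0,0,-0.28,85]
    - [-0.07,-0.14,0,0,0,-0.45,85]
    - [-0.095,-0.19,0,0,0,-0.62,85]
    - [-0.12,-0.24,0,0,0,-0.8,85]
    - [-0.14,-0.28,0,0,0,-0.9,85]
    - [-0.155,-0.31,0.004,0,0,-1,85]
    - [-0.16,-0.322,0.008,0,0,-1,85]
    - [-0.16,-0.322,0.008,0,0,-1,85]

```text
time: 1.27
eef_pos: [0.4745, -0.2251, 0.2398]
tcp_rot: [3.141, 0.001, -0.603]
force: [0.8, 0.6, 0.1]
opening: 0.992
```

```bash
cat > snap.py <<'E'
import sys
from h import *
from plant import status,camera,get_calibration
tag=sys.argv[1]
for n in sys.argv[2:]:
    st=status.sense(); c=get_calibration(n); p,d=camera(n)
    cv2.imwrite(f"pics/{n}{tag}.png",p[:,:,::-1]); np.savez(f"pics/{n}{tag}.npz",p=p,d=d,**{k:np.array(v) for k,v in c.items()})
st=status.sense(); print({k:np.round(st[k],4).tolist() for k in ['time','joints','eef_pos','tcp_rot','force','opening']})
E
python3 snap.py 1 wrist; python3 -c "
from h import *
delta([.475,-.225,.24],[np.pi,0,-.463])"
```

```text
{'time': 1.325, 'joints': [-0.5908, 0.0497, 1.5644, -0.0003, 1.5281, 0.0129], 'eef_pos': [0.4742, -0.2257, 0.2401], 'tcp_rot': [3.1413, 0.0006, -0.6036], 'force': [0.0663, -0.0804, -0.0047], 'opening': 0.992}
shift norm [ 2.9e-04 -1.0e-03  5.0e-05] turn norm [ 0.0005  0.0013 -0.2813] deg 8.1 mm 1.0
```

View pics/wrist1.png

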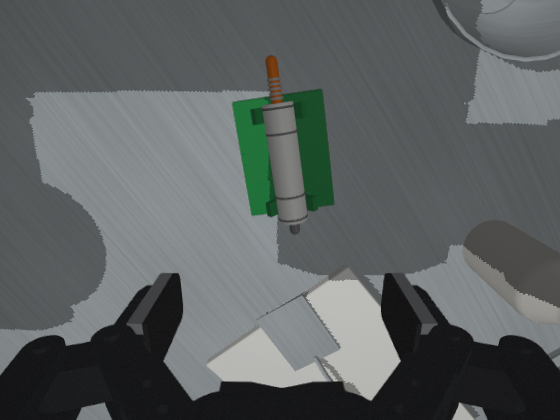

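The wrist view shows the orange tip at (271,57), the barrel from (278,104) to (292,222), and the pin tip at (295,233).

```bash
python3 - <<'E'
from h import *
c=load("pics/wrist1.npz"); p=c['p']; hsv=cv2.cvtColor(p,cv2.COLOR_RGB2HSV).astype(int)
H,S,V=hsv[...,0],hsv[...,1],hsv[...,2]
m=(H<16)&(S>120)&(V>60); m[120:]=0
v,u=np.nonzero(m); print("orange",u.min(),u.max(),v.min(),v.max()); 
tip=onz(c,[(271.0,56)],.045)[0]; pin=onz(c,[(295,234)],.045)[0]
print(tip,pin,np.linalg.norm(tip-pin)); d=(tip-pin)/np.linalg.norm(tip-pin); mid=(tip+pin)/2
print("centre",mid-d*.0125,"ang",np.degrees(np.arctan2(d[1],d[0])))
# depth-based barrel points
uv,P=cloud(c); k=(P[:,2]>.05)&(P[:,2]<.065)&(abs((P-mid)@np.array([-d[1],d[0],0]))<.03)&(abs((P-mid)@d)<.1)
q=P[k]; t=(q-mid)@d; w=(q-mid)@np.array([-d[1],d[0],0]); print(len(q),t.min(),t.max(),w.min(),w.max(),q[:,2].max())
for a in np.arange(-.05,.05,.02):
    kk=(t>a)&(t<a+.02); print(round(a,2),w[kk].min().round(4),w[kk].max().round(4),q[kk][:,2].max().round(4))
E
```

```text
orange 266 281 55 103
[ 0.5303215  -0.12723387  0.045     ] [ 0.4565116  -0.27342456  0.045     ] 0.1637669683233395
centre [ 0.48778279 -0.21148766  0.045     ] ang 63.21134252399076
3488 -0.07665139650443033 0.07873340586230282 -0.012788052894798693 0.013451692783555912 0.06041396380050418
-0.05 -0.0127 0.013 0.0604
-0.03 -0.0125 0.0132 0.0599
-0.01 -0.0124 0.0129 0.0598
0.01 -0.0123 0.0135 0.0603
0.03 -0.0124 0.0134 0.0601
```

```bash
python3 -c "
from h import *
delta([.568,.085,.30],[np.pi,0,-.163])"
```

```text
shift norm [-0.09916 -0.30899 -0.05997] turn norm [ 3.000e-04  1.300e-03 -8.813e-01] deg 25.2 mm 330.0
```

>>> send_rows:
  steps:
    - [-0.01,-0.03,-0.02,0,0,-0.1,85]
    - [-0.025,-0.08,-0.04,0,0,-0.25,85]
    - [-0.043,-0.135,-0.06,0,0,-0.4,85]
    - [-0.061,-0.19,-0.06,0,0,-0.55,85]
    - [-0.079,-0.245,-0.06,0,0,-0.7,85]
    - [-0.092,-0.285,-0.06,0,0,-0.82,85]
    - [-0.099,-0.309,-0.06,0,0,-0.88,85]
    - [-0.099,-0.309,-0.06,0,0,-0.88,85]

```text
time: 2.33
eef_pos: [0.5685, 0.0854, 0.3001]
tcp_rot: [3.142, 0.001, -0.163]
force: [0.2, -0.9, 0.0]
opening: 0.997
```

```bash
python3 snap.py 2 wrist
```

```text
{'time': 2.375, 'joints': [0.0139, 0.1383, 1.3478, -0.0002, 1.656, 0.1777], 'eef_pos': [0.5683, 0.0846, 0.3002], 'tcp_rot': [3.1413, 0.0003, -0.1639], 'force': [-0.1664, -0.2516, -1.2347], 'opening': 0.9926}
```

View pics/wrist2.png

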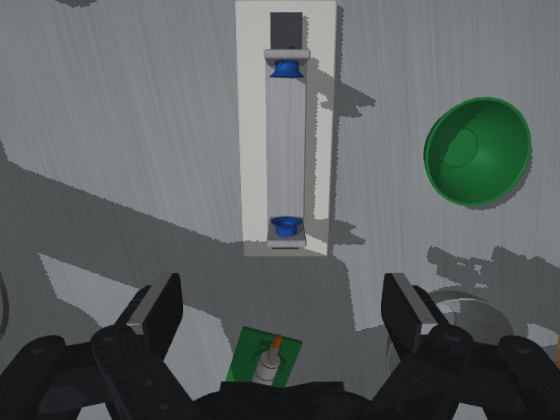

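The wrist view shows the far (+y) cup at (287,68) and the near (−y) cup at (287,225), with the cheeks just outside them. I'll locate the rims with depth.

```bash
python3 - <<'E'
from h import *
c=load("pics/wrist2.npz"); p=c['p']; hsv=cv2.cvtColor(p,cv2.COLOR_RGB2HSV).astype(int)
H,S,V=hsv[...,0],hsv[...,1],hsv[...,2]
m=(H>105)&(H<130)&(S>120); m[:,:240]=0; m[:,340:]=0
uv,P=cloud(c); mk=m[uv[:,1],uv[:,0]]
B=P[mk]; 
a=B[B[:,1]>.11]; b=B[B[:,1]<.11]
print(len(a),a.mean(0),a.min(0),a.max(0)); print(len(b),b.mean(0),b.min(0),b.max(0))
dd=(a.mean(0)-b.mean(0))[:2]; print(np.degrees(np.arctan2(dd[1],dd[0])))
# bar/cheek/base edges : direction from base top
W=P[(P[:,2]>.008)&(P[:,2]<.02)&(uv[:,0]>230)&(uv[:,0]<345)&(uv[:,1]<262)]
r=cv2.minAreaRect(W[:,:2].astype(np.float32)*1000); print("base",r)
C=P[(P[:,2]>.098)&(P[:,2]<.109)&(uv[:,0]>230)&(uv[:,0]<345)&(uv[:,1]<262)]
for s in (C[C[:,1]>.11],C[C[:,1]<.11]): print("cheek",cv2.minAreaRect(s[:,:2].astype(np.float32)*1000),np.median(s[:,2]))
bar=P[(P[:,2]>.026)&(P[:,2]<.034)&(uv[:,0]>230)&(uv[:,0]<345)&(uv[:,1]<262)&(uv[:,1]>80)&(uv[:,1]<210)]
print("bar",cv2.minAreaRect(bar[:,:2].astype(np.float32)*1000))
p2=cv2.resize(p[30:260,220:350,::-1],None,fx=2.6,fy=2.6,interpolation=cv2.INTER_CUBIC)
a=cv2.resize(p[35:100,240:330,::-1],None,fx=7,fy=7,interpolation=cv2.INTER_CUBIC);b=cv2.resize(p[195:260,240:330,::-1],None,fx=7,fy=7,interpolation=cv2.INTER_CUBIC)
cv2.imwrite("pics/cupA.png",a);cv2.imwrite("pics/cupB.png",b)
E
```

```text
427 [0.5892848  0.18634082 0.09346741] [0.57367255 0.17792873 0.07173625] [0.60283621 0.19467469 0.10343422]
454 [0.56493928 0.03769318 0.08742253] [0.54953598 0.02626057 0.0581166 ] [0.58101815 0.04524269 0.1013276 ]
80.69867092917876
base ((577.5912475585938, 115.02476501464844), (298.0346374511719, 110.72102355957031), 80.73369598388672)
cheek ((590.310546875, 191.11334228515625), (21.501060485839844, 39.45372772216797), 80.6246109008789) 0.10320083053553397
cheek ((563.971435546875, 32.12175369262695), (21.82352638244629, 40.013099670410156), 80.4499282836914) 0.10287936718363033
bar ((576.2825927734375, 107.48941040039062), (144.4159393310547, 44.195011138916016), 80.55976867675781)
```

View pics/cupA.png

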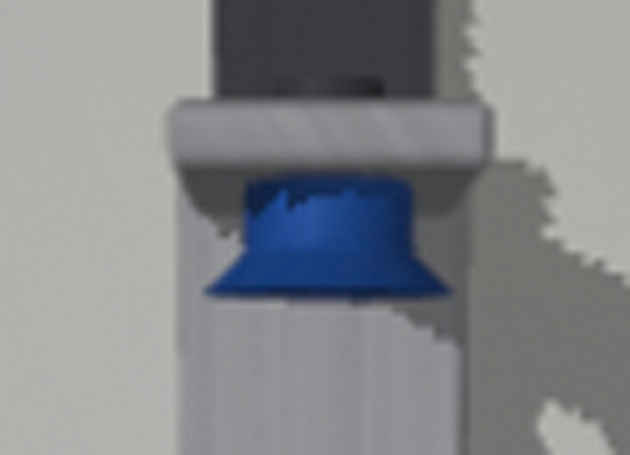

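View pics/cupB.png

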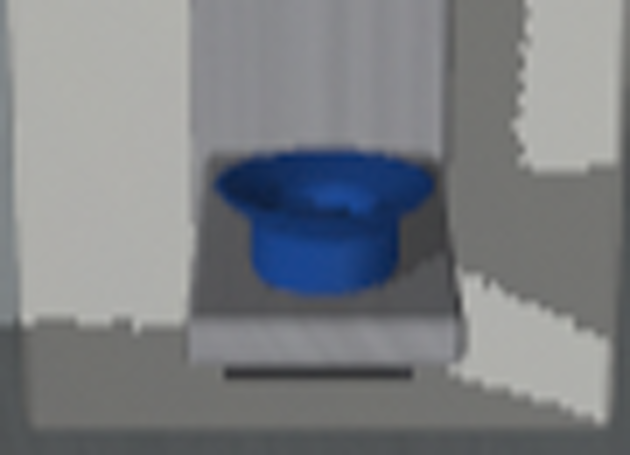

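```bash
python3 - <<'E'
from h import *
c=load("pics/wrist2.npz"); d=np.array([.1625,.9867,0]); n=np.array([.9867,-.1625,0])
for nm,px in [("A",[(268.9,76.4),(304.1,76.4)]),("B",[(270.3,220.7),(302,220.7)])]:
    P=onz(c,px,.085); print(nm,"axial",(P@d).round(4),"lat",(P@n).round(4))
P=onz(c,[(287,216.)],.102); print("Btop",P@d)
# cheek tops z=.104 : edges
for nm,r in [("A outer",35+102/7-.43),("A inner",35+163/7-.43),("B inner",195+318/7-.43),("B outer",195+360/7-.43)]:
    print(nm,onz(c,[(287,r)],.104)@d)
print("camera",c['T'][:3,3]@d, c['T'][:3,3])
print("base mid", np.array([.5776,.1150,0])@d)
# depth-based: blue points axial near z=.085+-.003
E
```

```text
A axial [0.2736 0.2736] lat [0.5351 0.5674]
B axial [0.1333 0.1334] lat [0.5352 0.5678]
Btop [0.14433338]
A outer [0.29471887]
A inner [0.28770678]
B inner [0.11991296]
B outer [0.11344786]
camera 0.255689965177348 [0.58143056 0.16338046 0.42519993]
base mid 0.2073305
```

Cup mouths come out at axial 0.2736 and 0.1333 (140 mm apart), with the axis at lateral 0.5513 and a heading of 80.65°. Now I'll go for the spindle.

```bash
python3 -c "
from h import *
delta([.4878,-.2115,.10],[np.pi,0,-.4677])"
```

```text
shift norm [-0.03105  0.30522  0.20029] turn norm [7.000e-04 6.000e-04 6.076e-01] deg 17.4 mm 366.4
```

>>> send_rows:
  steps:
    - [-0.003,0.03,0.02,0,0,0.06,85]
    - [-0.009,0.08,0.05,0,0,0.16,85]
    - [-0.014,0.13,0.08,0,0,0.26,85]
    - [-0.019,0.18,0.11,0,0,0.36,85]
    - [-0.024,0.23,0.14,0,0,0.46,85]
    - [-0.028,0.275,0.17,0,0,0.55,85]
    - [-0.031,0.3,0.19,0,0,0.607,85]
    - [-0.031,0.305,0.2,0,0,0.607,85]
    - [-0.031,0.305,0.2,0,0,0.607,85]

```text
time: 3.5
eef_pos: [0.4876, -0.2109, 0.1002]
tcp_rot: [-3.141, 0.001, -0.468]
force: [-0.3, -0.4, 0.3]
opening: 0.998
```

```bash
python3 snap.py 3 wrist; python3 -c "
from h import *
c=load('pics/wrist3.npz')
delta([.4878,-.2115,.043],[np.pi,0,-.4677])"
```

```text
{'time': 3.55, 'joints': [-0.5522, 0.1577, 1.7374, 0.0002, 1.2463, -0.0855], 'eef_pos': [0.4881, -0.2105, 0.1008], 'tcp_rot': [-3.1414, -0.0002, -0.4668], 'force': [-0.0732, -0.0615, 0.8078], 'opening': 0.9976}
shift norm [0.00016 0.00108 0.0578 ] turn norm [-0.0003 -0.0004  0.0018] deg 0.1 mm 57.8
```

View pics/wrist3.png

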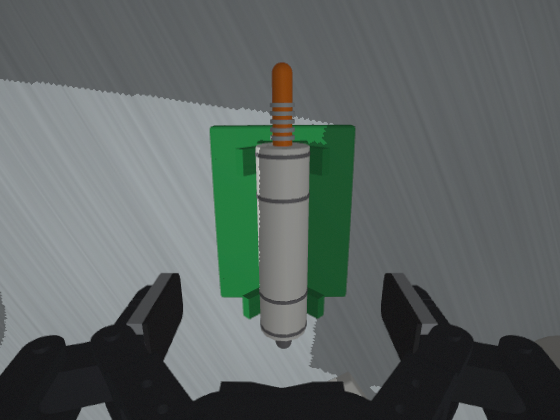

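The spindle is centred between the jaws, with its tip at (283,63) and pin tip at (284,348). One check of its centre from this view, then down.

```bash
python3 -c "
from h import *
c=load('pics/wrist3.npz')
P=onz(c,[(283,63),(284.5,348.5)],.045); print(P,np.linalg.norm(P[0]-P[1])); d=(P[0]-P[1]);print(P[1]+d*70/165, np.degrees(np.arctan2(d[1],d[0]))-90)"
```

```text
[[ 0.53066864 -0.12667977  0.045     ]
 [ 0.45701554 -0.27498093  0.045     ]] 0.1655838562991948
[ 0.48826231 -0.21206528  0.045     ] -26.41108490720304
```

>>> send_rows:
  steps:
    - [0,0.001,0.015,0,0,0,85]
    - [0,0.001,0.035,0,0,0,85]
    - [0,0.001,0.05,0,0,0,85]
    - [0,0.001,0.057,0,0,0,85]
    - [0,0.001,0.057,0,0,0,85]

```text
time: 4.18
eef_pos: [0.4876, -0.2112, 0.043]
tcp_rot: [-3.141, 0.001, -0.466]
force: [0.5, 0.2, -0.1]
opening: 0.995
```

>>> send_rows:
  steps:
    - [0,0,0,0,0,0,60]
    - [0,0,0,0,0,0,45]
    - [0,0,0,0,0,0,34]
    - [0,0,0,0,0,0,30]
    - [0,0,0,0,0,0,26]
    - [0,0,0,0,0,0,22]
    - [0,0,0,0,0,0,15]
    - [0,0,0,0,0,0,10]
    - [0,0,0,0,0,0,10]
  grip_force: 70

```text
time: 5.3
eef_pos: [0.4879, -0.2115, 0.0437]
tcp_rot: [-3.142, -0.001, -0.467]
force: [0.7, 0.5, 6.0]
opening: 0.305
```

>>> send_rows:
  steps:
    - [0,0,-0.003,0,0,0,10]
    - [0,0,-0.012,0,0,0,10]
    - [0,0,-0.03,0,0,0,10]
    - [0,0,-0.06,0,0,0,10]
    - [0,0,-0.1,0,0,0,10]
    - [0,0,-0.14,0,0,0,10]
    - [0,0,-0.157,0,0,0,10]
    - [0,0,-0.157,0,0,0,10]
  grip_force: 70

```text
time: 6.3
eef_pos: [0.4879, -0.2115, 0.2011]
tcp_rot: [3.142, -0.002, -0.467]
force: [-0.3, -0.9, -1.7]
opening: 0.304
```

```bash
python3 snap.py 4 wrist scene
```

```text
{'time': 6.4, 'joints': [-0.5541, 0.0821, 1.6134, 0.0001, 1.4478, -0.0875], 'eef_pos': [0.4873, -0.2111, 0.199], 'tcp_rot': [-3.1414, 0.0017, -0.4666], 'force': [-0.8306, -1.1912, -2.3988], 'opening': 0.3036}
```

View pics/wrist4.png

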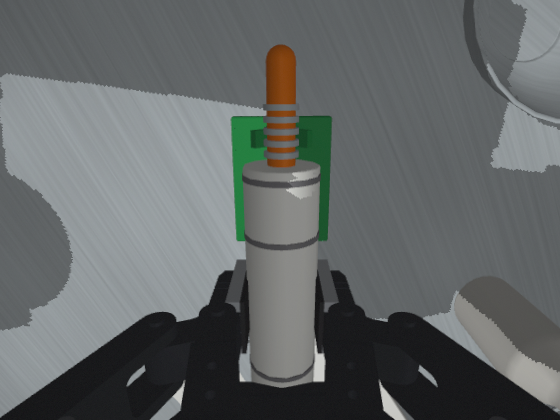

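View pics/scene4.png

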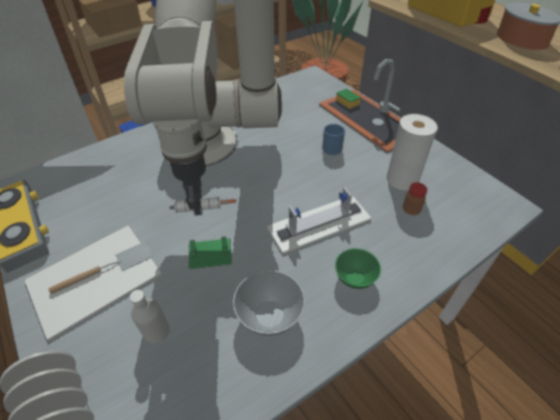

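Lifted: the wrist view shows the orange tip at (281,44), with the jaws across the barrel centre. I'll work out the in-hand pose.

```bash
python3 - <<'E'
from h import *
c=load("pics/wrist4.npz"); p=c['p']; hsv=cv2.cvtColor(p,cv2.COLOR_RGB2HSV).astype(int)
H,S,V=hsv[...,0],hsv[...,1],hsv[...,2]
R0=R.from_euler('xyz',[-3.1414,0.0017,-.4666]); o=np.array([.4873,-.2111,.199])
uv,P=cloud(c); Q=R0.inv().apply(P-o)
m=((H<16)&(S>120)&(V>60))[uv[:,1],uv[:,0]]&(uv[:,1]<110)&(uv[:,0]>250)&(uv[:,0]<310)
q=Q[m]; print("orange",q.min(0),q.max(0)); print(uv[m].min(0),uv[m].max(0))
for a in np.arange(-.1,-.06,.01):
    k=(q[:,1]>a)&(q[:,1]<a+.01)
    if k.sum(): print("or",a.round(2),q[k][:,2].min().round(4),((q[k][:,0].min()+q[k][:,0].max())/2).round(4),k.sum())
b=(abs(Q[:,0])<.016)&(Q[:,2]<-.008)&(Q[:,2]>-.03)&(Q[:,1]<-.02)&(Q[:,1]>-.056)&(S[uv[:,1],uv[:,0]]<60)&(V[uv[:,1],uv[:,0]]>90)
q=Q[b]
for a in np.arange(-.055,-.02,.005):
    k=(q[:,1]>a)&(q[:,1]<a+.005)
    if k.sum()>5: print("ba",a.round(3),np.percentile(q[k][:,2],3).round(4),((q[k][:,0].min()+q[k][:,0].max())/2).round(4))
# tip ray on plane tool z=-.002
og,d=ray(c,[(281,44.)]); og=R0.inv().apply(og-o); d=R0.inv().apply(d)
print("tip ray at z=-2mm",og+d*((-.002-og[2])/d[0,2]))
E
```

```text
orange [-0.00470417 -0.09516346 -0.00938403] [ 0.00504715 -0.07677359 -0.00240728]
[266  45] [295 103]
or -0.1 -0.0092 0.0002 381
or -0.09 -0.0094 0.0002 952
or -0.08 -0.009 0.0003 296
ba -0.055 -0.0172 0.0001
ba -0.05 -0.0171 0.0002
ba -0.045 -0.0171 0.0003
ba -0.04 -0.0171 0.0003
ba -0.035 -0.0172 0.0003
ba -0.03 -0.0173 0.0001
ba -0.025 -0.0171 0.0003
tip ray at z=-2mm [[ 0.00031483 -0.09568677 -0.002     ]]
```

```bash
cat >> h.py <<'E'
D=np.array([.1625,.9867,0]); N=np.array([.9867,-.1625,0]); LAT=.5513; YAW=np.arctan2(-.1625,.9867)
TIP=np.array([.0003,-.0955,-.0035])
def pose(a,z,th,s=0,lat=LAT):
    """tip (outermost) at axial a height z, tilt th deg (plain end up), squeeze s"""
    Rt=R.from_euler('xyz',[np.pi,0,YAW])*R.from_rotvec([-np.radians(th),0,0])
    T=a*D+lat*N+np.array([0,0,z])
    return T-Rt.apply(TIP+np.array([0,s,0])), Rt.as_euler('xyz')
def go(a,z,th,s=0,lat=LAT):
    p,r=pose(a,z,th,s,lat); print(p.round(4),r.round(4)); delta(p,r)
E
python3 -c "
from h import *
go(.2586,.145,18)"
```

```text
[0.5708 0.0749 0.1712] [ 2.8274  0.     -0.1632]
shift norm [-0.05407 -0.29305  0.028  ] turn norm [-0.6245  0.0986 -0.6012] deg 25.0 mm 299.3
```

>>> send_rows:
  steps:
    - [-0.006,-0.03,0.0,-0.06,0.01,-0.06,10]
    - [-0.014,-0.075,0.0,-0.15,0.025,-0.15,10]
    - [-0.022,-0.12,0.0,-0.25,0.04,-0.25,10]
    - [-0.03,-0.165,0.005,-0.35,0.055,-0.34,10]
    - [-0.038,-0.21,0.01,-0.44,0.07,-0.43,10]
    - [-0.046,-0.25,0.02,-0.53,0.085,-0.51,10]
    - [-0.051,-0.28,0.026,-0.59,0.094,-0.57,10]
    - [-0.054,-0.293,0.028,-0.624,0.098,-0.601,10]
    - [-0.054,-0.293,0.028,-0.624,0.098,-0.601,10]

```text
time: 7.52
eef_pos: [0.5709, 0.075, 0.1711]
tcp_rot: [2.827, 0.001, -0.162]
force: [0.1, -0.6, -2.8]
opening: 0.302
```

```bash
python3 snap.py 5 wrist; python3 -c "
from h import *
go(.2586,.145,18)
go(.2586,.085,18)"
```

```text
{'time': 7.575, 'joints': [0.1521, 0.2675, 1.4839, -0.2997, 1.4943, 0.3542], 'eef_pos': [0.5709, 0.0742, 0.1717], 'tcp_rot': [2.8268, -0.0001, -0.1634], 'force': [0.7923, -0.6971, -1.0235], 'opening': 0.3062}
[0.5708 0.0749 0.1712] [ 2.8274  0.     -0.1632]
shift norm [-0.00029 -0.00078  0.00025] turn norm [ 0.0012 -0.0001 -0.0003] deg 0.0 mm 0.9
[0.5708 0.0749 0.1112] [ 2.8274  0.     -0.1632]
shift norm [-0.0003  -0.01935  0.0573 ] turn norm [ 0.0012 -0.0001 -0.0003] deg 0.0 mm 60.5
```

View pics/wrist5.png

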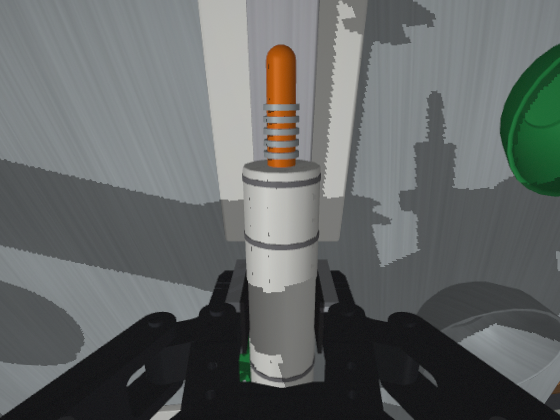

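The view shows the spindle in line with the holder's bar (columns 247–320, spindle at 282). The +y cup is above the frame. I'll descend in front of that cup.

>>> send_rows:
  steps:
    - [0,-0.003,0.008,0,0,0,10]
    - [0,-0.007,0.02,0,0,0,10]
    - [0,-0.011,0.032,0,0,0,10]
    - [0,-0.015,0.044,0,0,0,10]
    - [0,-0.018,0.053,0,0,0,10]
    - [0,-0.019,0.057,0,0,0,10]
    - [0,-0.019,0.057,0,0,0,10]

```text
time: 8.45
eef_pos: [0.5714, 0.075, 0.1121]
tcp_rot: [2.827, -0.001, -0.163]
force: [0.9, -0.2, -1.3]
opening: 0.307
```

```bash
python3 snap.py 6 wrist scene; python3 -c "
from h import *
c=load('pics/scene6.npz');p=c['p'][150:270,230:390,::-1]
cv2.imwrite('pics/scene6z.png',cv2.resize(p,None,fx=5,fy=5,interpolation=cv2.INTER_CUBIC))
go(.2586,.085,18)
go(.2816,.085,18)"
```

```text
{'time': 8.55, 'joints': [0.1534, 0.3138, 1.5499, -0.3042, 1.3857, 0.3896], 'eef_pos': [0.5716, 0.0751, 0.1126], 'tcp_rot': [2.8272, -0.0018, -0.1632], 'force': [0.6144, 0.843, -1.2312], 'opening': 0.3058}
[0.5708 0.0749 0.1112] [ 2.8274  0.     -0.1632]
shift norm [-0.00078 -0.00018  0.00144] turn norm [ 0.0004 -0.0035 -0.0011] deg 0.1 mm 1.6
[0.5745 0.0976 0.1112] [ 2.8274  0.     -0.1632]
shift norm [-0.00078 -0.02205 -0.00567] turn norm [ 0.0004 -0.0035 -0.0011] deg 0.1 mm 22.8
```

View pics/scene6z.png

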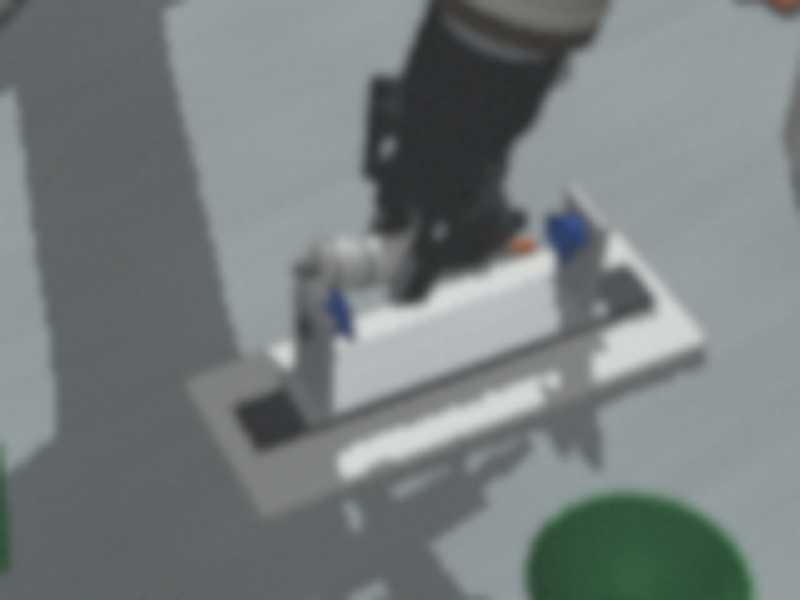

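View pics/wrist6.png

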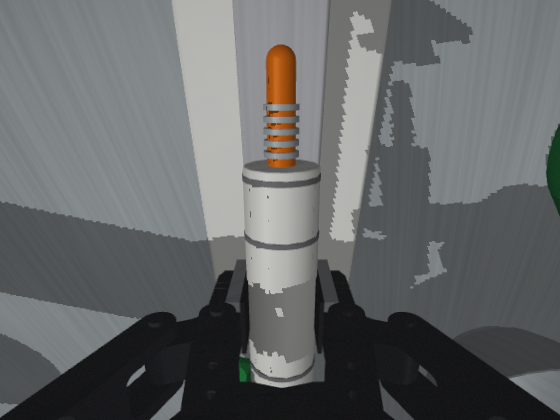

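The scene view shows the orange tip at zoomed (520,243), just in front of the far cup at (567,232), with the plain end up over the near cheek. I'll move forward gently.

>>> send_rows:
  steps:
    - [0,-0.0029,-0.0009,0,0,0,10]
    - [0,-0.0067,-0.0022,0,0,0,10]
    - [0,-0.0105,-0.0034,0,0,0,10]
    - [0,-0.0143,-0.0046,0,0,0,10]
    - [0,-0.0171,-0.0056,0,0,0,10]
    - [0,-0.019,-0.0062,0,0,0,10]
    - [0,-0.019,-0.0062,0,0,0,10]
  grip_force: 90

```text
time: 9.43
eef_pos: [0.5746, 0.0949, 0.1122]
tcp_rot: [2.827, -0.001, -0.163]
force: [-0.3, 0.5, -2.3]
opening: 0.297
```

```bash
cat > st.py <<'E'
from h import *
from plant import status
s=status.sense(); f=s['force']; q=s['eef_pos']
Rt=R.from_euler('xyz',s['tcp_rot'])
tip=Rt.apply(TIP)+q
print("t",round(s['time'],2),"F axial/lat/z",(f@D).round(2),(f@N).round(2),f[2].round(2),"M",s['torque'].round(2),"tip(free) a,l,z",(tip@D).round(4),(tip@N).round(4),tip[2].round(4),"rot",s['tcp_rot'].round(4),"open",round(s['opening'],3))
E
python3 st.py; python3 snap.py 7 wrist
```

```text
t 9.43 F axial/lat/z 0.44 -0.36 -2.27 M [ 0.2  -0.07 -0.04] tip(free) a,l,z 0.2789 0.5519 0.086 rot [ 2.8271e+00 -1.3000e-03 -1.6310e-01] open 0.297
{'time': 9.475, 'joints': [0.1844, 0.3311, 1.5278, -0.3001, 1.3998, 0.4167], 'eef_pos': [0.5746, 0.0948, 0.1122], 'tcp_rot': [2.827, -0.0012, -0.1632], 'force': [0.4749, -0.4402, -2.3518], 'opening': 0.3022}
```

View pics/wrist7.png

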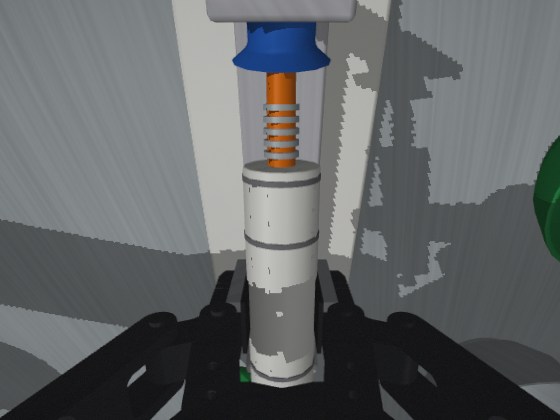

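The tip is inside the blue cup, whose rim is at row 68, centred at column 281, and there is no contact force. I'll seat it and feel for the bottom.

>>> send_rows:
  steps:
    - [0,-0.0015,-0.0005,0,0,0,10]
    - [0,-0.003,-0.001,0,0,0,10]
    - [0,-0.0043,-0.0014,0,0,0,10]
    - [0,-0.0055,-0.0014,0,0,0,10]
    - [0,-0.0065,-0.0014,0,0,0,10]
    - [0,-0.0065,-0.0014,0,0,0,10]

```text
time: 10.22
eef_pos: [0.5757, 0.1012, 0.1116]
tcp_rot: [2.827, -0.001, -0.163]
force: [-0.9, -4.0, -0.4]
opening: 0.303
```

```bash
python3 st.py
```

```text
t 10.22 F axial/lat/z -4.07 -0.21 -0.45 M [-0.28  0.07  0.02] tip(free) a,l,z 0.2852 0.5519 0.0853 rot [ 2.8268e+00 -1.3000e-03 -1.6330e-01] open 0.303
```

Contact is felt at −4 N, which puts the cup bottom at about 0.2837, agreeing with sight. Now I'll squeeze along the spindle axis in two stages.

>>> send_rows:
  steps:
    - [0,-0.0015,0,0,0,0,10]
    - [0,-0.003,0,0,0,0,10]
    - [0,-0.0045,0,0,0,0,10]
    - [0,-0.006,0,0,0,0,10]
    - [0,-0.0075,0,0,0,0,10]
    - [0,-0.009,0,0,0,0,10]
    - [0,-0.01,0,0,0,0,10]
    - [0,-0.01,0,0,0,0,10]

```text
time: 11.22
eef_pos: [0.5772, 0.1105, 0.1085]
tcp_rot: [2.826, -0.001, -0.163]
force: [-1.2, -6.8, 1.1]
opening: 0.298
```

```bash
python3 st.py; python3 snap.py 8 wrist
```

```text
t 11.22 F axial/lat/z -6.88 -0.12 1.11 M [-0.87  0.22 -0.04] tip(free) a,l,z 0.2947 0.5519 0.0822 rot [ 2.8265e+00 -1.2000e-03 -1.6330e-01] open 0.298
{'time': 11.275, 'joints': [0.2087, 0.3489, 1.5121, -0.2975, 1.405, 0.4401], 'eef_pos': [0.5772, 0.1105, 0.1085], 'tcp_rot': [2.8265, -0.0012, -0.1634], 'force': [-1.5884, -6.0704, 0.4811], 'opening': 0.3009}
```

View pics/wrist8.png

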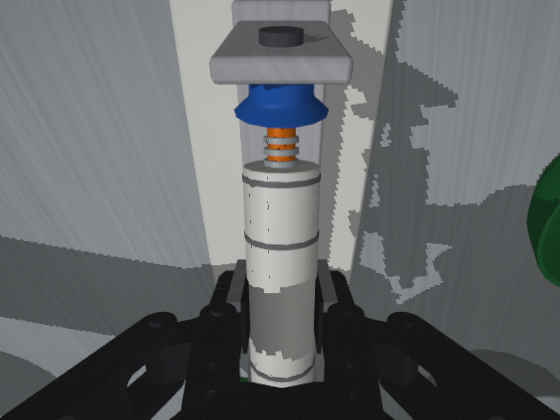

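The spring is squeezed about 11.5 mm at −6.9 N, and the barrel has not slipped in the jaws (band still at row 240). Now the last 6 mm.

>>> send_rows:
  steps:
    - [0,-0.0012,0,0,0,0,10]
    - [0,-0.0024,0,0,0,0,10]
    - [0,-0.0036,0,0,0,0,10]
    - [0,-0.0048,0,0,0,0,10]
    - [0,-0.0058,0,0,0,0,10]
    - [0,-0.0062,0,0,0,0,10]
    - [0,-0.0062,0,0,0,0,10]

```text
time: 12.15
eef_pos: [0.5781, 0.116, 0.1067]
tcp_rot: [2.826, -0.001, -0.164]
force: [-1.8, -9.3, 2.0]
opening: 0.299
```

```bash
python3 st.py; python3 snap.py 9 wrist; python3 - <<'E'
from h import *
# relative move: from cmd pose (tip a=.2837, th18, s=17.9) to th smaller; pivot = ball centre 5mm from bottom
def P(th,s,z=.085):
    u=np.array([np.cos(np.radians(th)),-np.sin(np.radians(th))])
    b=np.array([.2837-.005,z]); t=b+.005*u
    return pose(t[0],t[1],th,s)
p0,r0=P(18,.018)
print(p0,r0)
from plant import status
s=status.sense(); print(s['eef_pos'],s['tcp_rot'])
for th in (15,12,9,6,3,0):
    p,r=P(th,.018,.085); delta(p,r,(p0,r0))
E
```

```text
t 12.15 F axial/lat/z -9.52 -0.3 2.04 M [-1.26  0.33 -0.01] tip(free) a,l,z 0.3003 0.552 0.0804 rot [ 2.826e+00 -1.100e-03 -1.635e-01] open 0.299
{'time': 12.2, 'joints': [0.2173, 0.3559, 1.5067, -0.2968, 1.4061, 0.4488], 'eef_pos': [0.5781, 0.1161, 0.1066], 'tcp_rot': [2.826, -0.0011, -0.1635], 'force': [-2.1653, -8.8699, 1.7079], 'opening': 0.2986}
[0.57757996 0.11635345 0.10407503] [ 2.82743339  0.         -0.16322519]
[0.57811903 0.11605059 0.10663998] [ 2.82603622e+00 -1.10903689e-03 -1.63517245e-01]
shift norm [ 0.      -0.00028  0.00379] turn norm [ 0.1047  0.     -0.    ] deg 3.0 mm 3.8
shift norm [ 0.      -0.00076  0.00756] turn norm [ 0.2094  0.     -0.    ] deg 6.0 mm 7.6
shift norm [ 0.      -0.00144  0.0113 ] turn norm [ 0.3142 -0.     -0.    ] deg 9.0 mm 11.4
shift norm [ 0.      -0.00231  0.015  ] turn norm [0.4189 0.     0.    ] deg 12.0 mm 15.2
shift norm [-0.      -0.00338  0.01865] turn norm [ 0.5236  0.     -0.    ] deg 15.0 mm 18.9
shift norm [-0.      -0.00463  0.02223] turn norm [0.6283 0.     0.    ] deg 18.0 mm 22.7
```

View pics/wrist9.png

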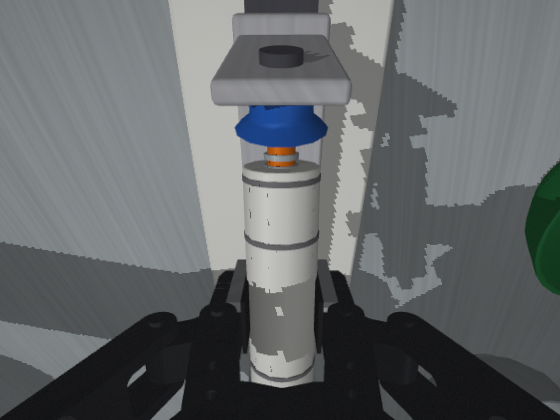

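The squeeze is about 17.5 mm at −9.5 N, clear of the stop. I'll swing halfway down about the seated ball end, then check the pin's clearance.

>>> send_rows:
  steps:
    - [0,-0.0002,0.0013,0.035,0,0,10]
    - [0,-0.0004,0.0026,0.07,0,0,10]
    - [0,-0.0006,0.0039,0.105,0,0,10]
    - [0,-0.0009,0.0052,0.14,0,0,10]
    - [0,-0.0012,0.0065,0.175,0,0,10]
    - [0,-0.0014,0.0078,0.21,0,0,10]
    - [0,-0.0017,0.0091,0.245,0,0,10]
    - [0,-0.0019,0.0104,0.28,0,0,10]
    - [0,-0.0022,0.0116,0.314,0,0,10]
    - [0,-0.0022,0.0116,0.314,0,0,10]

```text
time: 13.45
eef_pos: [0.5778, 0.1143, 0.0948]
tcp_rot: [2.983, -0.001, -0.164]
force: [-2.9, -10.0, 0.3]
opening: 0.302
```

```bash
python3 st.py; python3 snap.py 10 wrist scene; python3 -c "
from h import *
c=load('pics/scene10.npz');p=c['p'][170:250,260:370,::-1]
cv2.imwrite('pics/scene10z.png',cv2.resize(p,None,fx=7,fy=7,interpolation=cv2.INTER_CUBIC))"
```

```text
t 13.45 F axial/lat/z -10.36 -1.19 0.3 M [-1.43  0.28  0.04] tip(free) a,l,z 0.3015 0.552 0.0831 rot [ 2.9832e+00 -1.0000e-03 -1.6380e-01] open 0.302
{'time': 13.55, 'joints': [0.1432, 0.3147, 1.5634, -0.1567, 1.3139, 0.3507], 'eef_pos': [0.5779, 0.1143, 0.0948], 'tcp_rot': [2.9829, -0.001, -0.1637], 'force': [-1.5442, -9.7857, -0.0364], 'opening': 0.3012}
```

View pics/scene10z.png

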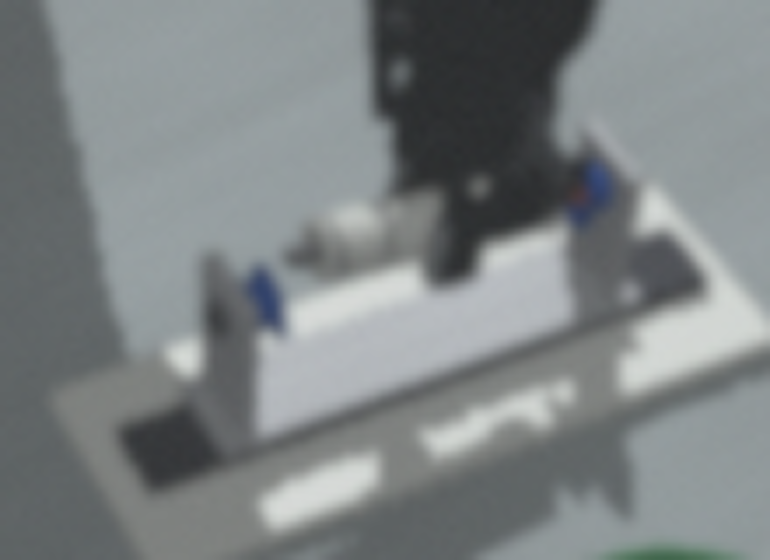

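View pics/wrist10.png

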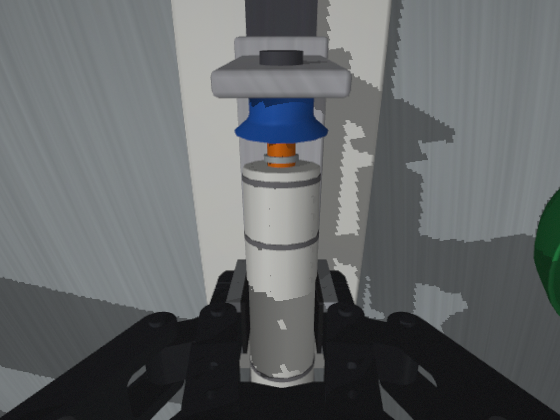

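The pin, at zoomed (293,255), is clear in front of the near cup's rim at (265,300). By calculation the clearance is about 3 mm once level. I'll finish the swing.

>>> send_rows:
  steps:
    - [0,-0.0001,0.0013,0.035,0,0,10]
    - [0,-0.0002,0.0026,0.07,0,0,10]
    - [0,-0.0004,0.004,0.105,0,0,10]
    - [0,-0.0006,0.0055,0.14,0,0,10]
    - [0,-0.0008,0.007,0.175,0,0,10]
    - [0,-0.001,0.0085,0.21,0,0,10]
    - [0,-0.0012,0.01,0.245,0,0,10]
    - [0,-0.0014,0.0114,0.28,0,0,10]
    - [0,-0.0016,0.0128,0.317,0,0,10]
    - [0,-0.0016,0.0128,0.317,0,0,10]

```text
time: 14.8
eef_pos: [0.5778, 0.1138, 0.0818]
tcp_rot: [-3.141, -0.001, -0.164]
force: [-1.5, -10.5, -0.1]
opening: 0.296
```

```bash
python3 st.py; python3 snap.py 11 wrist scene; python3 -c "
from h import *
c=load('pics/scene11.npz');p=c['p'][170:250,260:370,::-1]
cv2.imwrite('pics/scene11z.png',cv2.resize(p,None,fx=7,fy=7,interpolation=cv2.INTER_CUBIC))"
```

```text
t 14.8 F axial/lat/z -10.62 0.18 -0.14 M [-1.44  0.32  0.02] tip(free) a,l,z 0.3017 0.552 0.0853 rot [-3.1415e+00 -1.0000e-03 -1.6370e-01] open 0.296
{'time': 14.9, 'joints': [0.0641, 0.2875, 1.6194, -0.0004, 1.2337, 0.2277], 'eef_pos': [0.5778, 0.1139, 0.0818], 'tcp_rot': [3.1414, -0.0011, -0.1635], 'force': [-2.0075, -10.0845, 0.3431], 'opening': 0.3029}
```

View pics/scene11z.png

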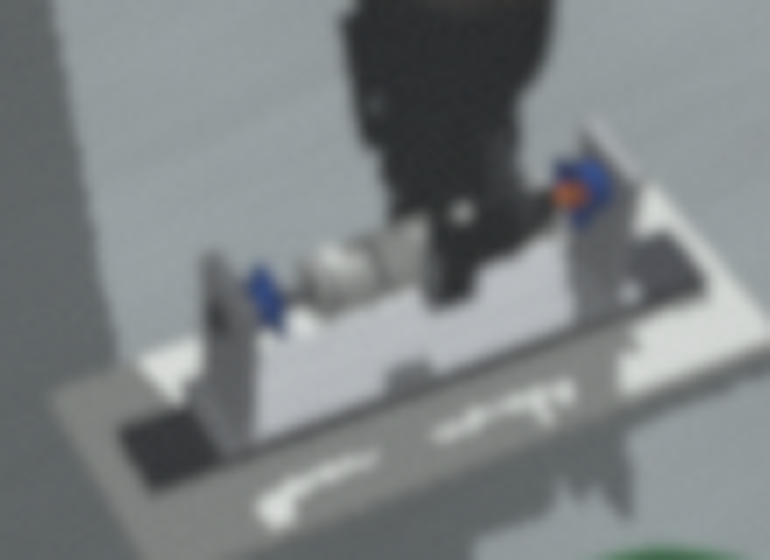

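View pics/wrist11.png

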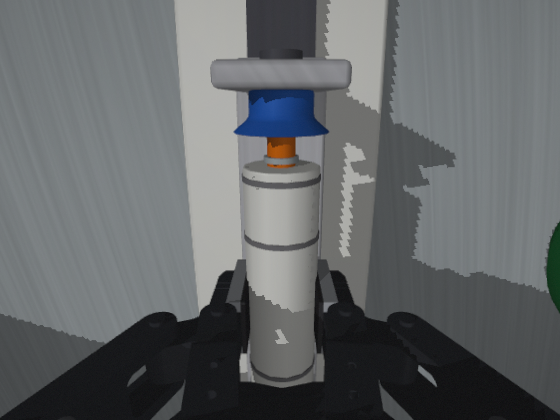

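Level and in line: the pin sits in front of the near cup (zoomed (300,285) against the rim at (265,300)), at −10.6 N. Easing back.

>>> send_rows:
  steps:
    - [0,0.0013,0,0,0,0,10]
    - [0,0.0028,0,0,0,0,10]
    - [0,0.0043,0,0,0,0,10]
    - [0,0.0058,0,0,0,0,10]
    - [0,0.0073,0,0,0,0,10]
    - [0,0.0088,0,0,0,0,10]
    - [0,0.01,0,0,0,0,10]
    - [0,0.011,0,0,0,0,10]
    - [0,0.011,0,0,0,0,10]

```text
time: 16.02
eef_pos: [0.5762, 0.1035, 0.0819]
tcp_rot: [-3.141, -0.001, -0.163]
force: [-1.4, -5.2, -0.5]
opening: 0.298
```

```bash
python3 st.py
```

```text
t 16.02 F axial/lat/z -5.38 -0.56 -0.53 M [-0.81  0.18  0.  ] tip(free) a,l,z 0.2913 0.552 0.0855 rot [-3.141e+00 -1.300e-03 -1.633e-01] open 0.298
```

>>> send_rows:
  steps:
    - [0,0.0006,0,0,0,0,10]
    - [0,0.0012,0,0,0,0,10]
    - [0,0.0018,0,0,0,0,10]
    - [0,0.0023,0,0,0,0,10]
    - [0,0.0026,0,0,0,0,10]
    - [0,0.0026,0,0,0,0,10]

```text
time: 16.77
eef_pos: [0.5758, 0.1012, 0.082]
tcp_rot: [-3.141, -0.001, -0.163]
force: [-0.6, -5.0, 2.0]
opening: 0.3
```

```bash
python3 st.py
```

```text
t 16.77 F axial/lat/z -5.05 0.22 2.05 M [-0.66  0.19  0.01] tip(free) a,l,z 0.2889 0.552 0.0856 rot [-3.1406e+00 -1.4000e-03 -1.6320e-01] open 0.3
```

>>> send_rows:
  steps:
    - [0,0,-0.0005,0,0,0,10]
    - [0,0.0003,-0.0008,0,0,0,10]
    - [0,0.0006,-0.0008,0,0,0,10]
    - [0,0.0006,-0.0008,0,0,0,10]

```text
time: 17.27
eef_pos: [0.5755, 0.1006, 0.0826]
tcp_rot: [-3.141, -0.001, -0.163]
force: [-0.6, -4.2, -1.8]
opening: 0.301
```

```bash
python3 st.py
```

```text
t 17.27 F axial/lat/z -4.28 0.11 -1.78 M [-0.66 -0.   -0.02] tip(free) a,l,z 0.2882 0.5519 0.0862 rot [-3.1406e+00 -1.1000e-03 -1.6330e-01] open 0.301
```

>>> send_rows:
  steps:
    - [0,0.0003,0,0,0,0,10]
    - [0,0.0006,0,0,0,0,10]
    - [0,0.0006,0,0,0,0,10]
    - [0,0.0006,0,0,0,0,10]

```text
time: 17.77
eef_pos: [0.5755, 0.1002, 0.0827]
tcp_rot: [-3.14, -0.001, -0.163]
force: [1.0, 1.2, -2.6]
opening: 0.298
```

```bash
python3 st.py; python3 snap.py 12 wrist scene top; python3 -c "
from h import *
c=load('pics/scene12.npz');p=c['p'][170:250,260:370,::-1]
cv2.imwrite('pics/scene12z.png',cv2.resize(p,None,fx=7,fy=7,interpolation=cv2.INTER_CUBIC))"
```

```text
t 17.77 F axial/lat/z 1.29 0.76 -2.62 M [ 0.12 -0.12 -0.03] tip(free) a,l,z 0.2879 0.5519 0.0863 rot [-3.1403e+00 -1.2000e-03 -1.6320e-01] open 0.298
{'time': 17.925, 'joints': [0.0399, 0.277, 1.631, 0.001, 1.2321, 0.2028], 'eef_pos': [0.5755, 0.1001, 0.0827], 'tcp_rot': [-3.1404, -0.0012, -0.1632], 'force': [1.1178, 1.6821, -3.9008], 'opening': 0.2988}
```

View pics/scene12z.png

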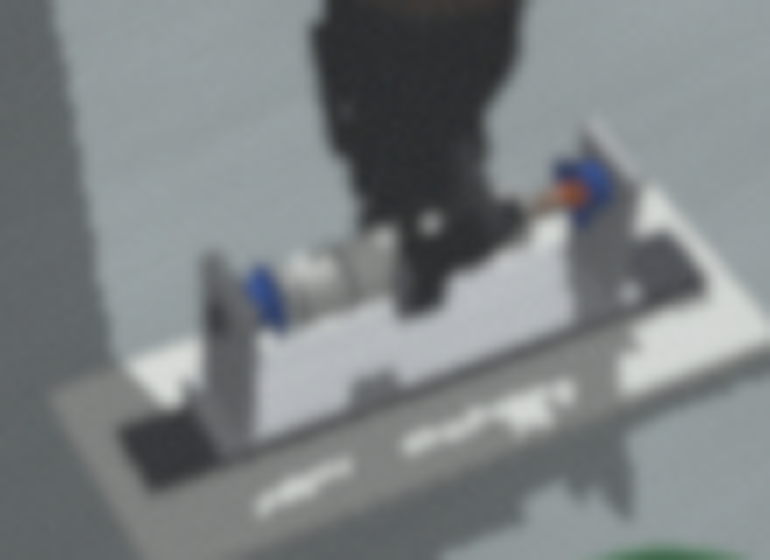

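View pics/wrist12.png

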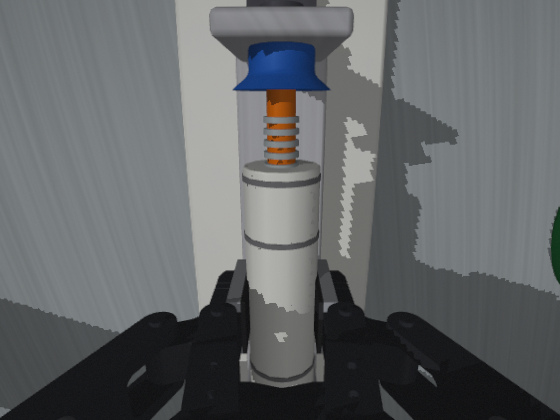

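Axial force jumped from −4.3 to about +1 N, so the pin has bottomed and both ends are seated. The grip carries only the weight, so I'll ease down slightly and release.

>>> send_rows:
  steps:
    - [0,0,0.0004,0,0,0,10]
    - [0,0,0.0004,0,0,0,10]
  grip_force: 25

```text
time: 18.18
eef_pos: [0.5756, 0.1001, 0.0825]
tcp_rot: [-3.14, -0.001, -0.163]
force: [-1.2, 3.1, 1.6]
opening: 0.297
```

```bash
python3 st.py
```

```text
t 18.18 F axial/lat/z 2.83 -1.7 1.6 M [ 0.39  0.08 -0.04] tip(free) a,l,z 0.2878 0.5519 0.0862 rot [-3.1404e+00 -1.5000e-03 -1.6320e-01] open 0.297
```

>>> send_rows:
  steps:
    - [0,0,0,0,0,0,24]
    - [0,0,0,0,0,0,27]
    - [0,0,0,0,0,0,29]
    - [0,0,0,0,0,0,32]
    - [0,0,0,0,0,0,36]
    - [0,0,0,0,0,0,42]
    - [0,0,0,0,0,0,50]
    - [0,0,0,0,0,0,50]
  grip_force: 25

```text
time: 19.18
eef_pos: [0.5755, 0.1, 0.0823]
tcp_rot: [-3.141, -0.001, -0.163]
force: [-0.3, 0.2, 0.5]
opening: 0.583
```

```bash
python3 st.py; python3 snap.py 13 wrist
```

```text
t 19.18 F axial/lat/z 0.13 -0.31 0.5 M [0.01 0.01 0.08] tip(free) a,l,z 0.2877 0.5519 0.0859 rot [-3.1406e+00 -1.3000e-03 -1.6330e-01] open 0.583
{'time': 19.225, 'joints': [0.0397, 0.2774, 1.6313, 0.0007, 1.2314, 0.2028], 'eef_pos': [0.5755, 0.1, 0.0824], 'tcp_rot': [-3.1406, -0.0013, -0.1633], 'force': [0.2702, -0.455, 0.629], 'opening': 0.5875}
```

View pics/wrist13.png

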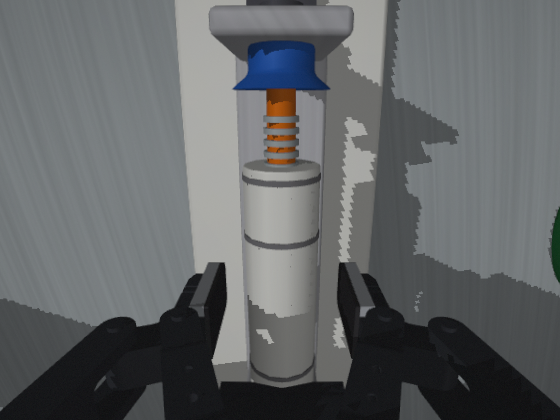

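The spindle stays in place and the jaws are clear on both sides. Retreating straight up and away.

>>> send_rows:
  steps:
    - [0,0,0,0,0,0,70]
    - [0,0,-0.01,0,0,0,70]
    - [0,0,-0.03,0,0,0,70]
    - [0,0,-0.07,0,0,0,70]
    - [0,0,-0.12,0,0,0,70]
    - [0,0,-0.17,0,0,0,70]
    - [0,0.01,-0.21,0,0,0,70]
    - [0,0.02,-0.22,0,0,0,70]
    - [0,0.02,-0.22,0,0,0,70]

```text
time: 20.35
eef_pos: [0.5719, 0.0796, 0.3028]
tcp_rot: [-3.141, -0.002, -0.164]
force: [-0.2, 0.0, -0.7]
opening: 0.817
```

```bash
python3 st.py; python3 snap.py 14 wrist scene; python3 - <<'E'
from h import *
c=load('pics/wrist14.npz')
C=.2035*D+LAT*N
uv,P=cloud(c); a=P@D; l=P@N-LAT
k=(abs(l)<.016)&(P[:,2]>.07)&(P[:,2]<.103)&(a>.13)&(a<.29)
q=P[k];aa=a[k]
for x in np.arange(.13,.28,.01):
    kk=(aa>x)&(aa<x+.01)&(abs(l[k])<.013)
    if kk.sum()>5: print(round(x,2),"ztop",np.percentile(q[kk][:,2],97).round(4),"latmid",round((l[k][kk].min()+l[k][kk].max())/2,4))
p=c['p'][:,:,::-1]; cv2.imwrite('pics/w14z.png',cv2.resize(p[20:330,200:370],None,fx=1.9,fy=1.9,interpolation=cv2.INTER_CUBIC))
E
```

```text
t 20.35 F axial/lat/z -0.02 -0.23 -0.71 M [ 0.03 -0.01  0.08] tip(free) a,l,z 0.2669 0.5517 0.3064 rot [-3.1405e+00 -2.1000e-03 -1.6410e-01] open 0.817
{'time': 20.45, 'joints': [0.0054, 0.1436, 1.3399, 0.0009, 1.6584, 0.169], 'eef_pos': [0.5717, 0.0801, 0.3011], 'tcp_rot': [-3.1408, 0.0005, -0.1635], 'force': [0.6093, 0.2314, -0.3385], 'opening': 0.8166}
0.13 ztop 0.0999 latmid 0.0
0.14 ztop 0.0976 latmid 0.0002
0.15 ztop 0.0973 latmid 0.0002
0.16 ztop 0.0978 latmid 0.0003
0.17 ztop 0.0974 latmid 0.0003
0.18 ztop 0.0977 latmid -0.0002
0.19 ztop 0.0977 latmid -0.0003
0.2 ztop 0.0978 latmid -0.0002
0.21 ztop 0.0978 latmid -0.0002
0.22 ztop 0.0979 latmid -0.0002
0.23 ztop 0.098 latmid 0.0003
0.24 ztop 0.098 latmid 0.0004
0.25 ztop 0.09 latmid -0.0001
0.26 ztop 0.09 latmid -0.0001
0.27 ztop 0.0999 latmid 0.0
0.28 ztop 0.1029 latmid -0.0
```

View pics/wrist14.png

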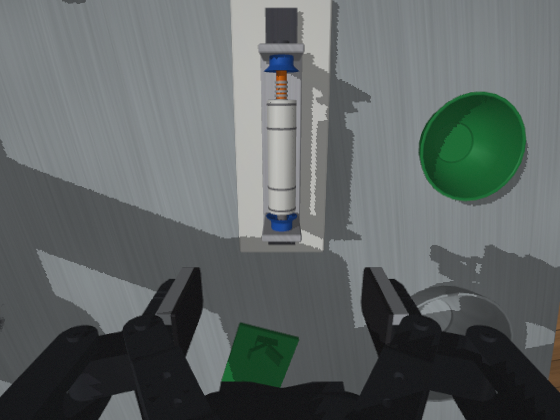

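View pics/scene14.png

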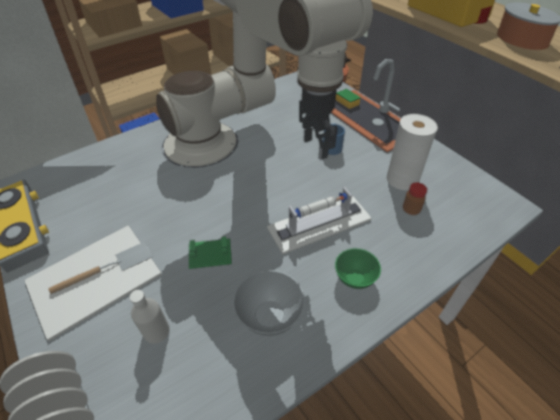

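The spindle lies level between the cups, with its axis at about z 0.084 and centred within 0.4 mm. The pin is in the near cup at (282,221), the orange end is in the far cup at (281,65), and everything else is where it was. Handing in.

```bash
python3 -c "
from plant import ticket
print(ticket.job_done())"
```

```text
the job is handed in; nothing more can be done
None
```

The spindle is refitted in the roll holder with both ends home in the cups, and I handed the job in at about 20 s of the 72 s allowed; no verdict was reported.

- **What I did:**
  - I lifted the spindle off the green rest and set the orange end, tilted 18°, in the +y cup.
  - I squeezed the spring about 18 mm, short of its 21 mm stop, then swung the plain end down in front of the other cup.
  - I eased back until both ends were home, released and withdrew.
- **Forces:** Axial force peaked at about 10.6 N. It fell to roughly zero when the pin reached the bottom of its cup, so the grip was almost unloaded along the axis when I let go.
- **Off-nominal:** While easing back, the pin briefly pressed on the lower edge of its cup with about 2 N. I raised the spindle by about 0.8 mm and the force went away.
- **Last checks:**
  - The wrist view and depth show the spindle level to about 0.5 mm and centred within 0.4 mm, with both ends in the cups.
  - Tool force was near zero, with the gripper well above the holder.
  - In the scene picture, the other things appeared to be where they started.

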